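# Clamp a phone in the bonding fixture with fingertip strokes on the wing nut

## Robot

A 6-joint arm with a two-finger parallel gripper is mounted at the origin on the work surface. World frame = base frame: x ahead of the robot, y to its left, z up, the work surface at z = 0. Lengths are in m, angles in rad, forces in N, time in s.
With the tool pointing down it reaches from about 0.425 to 0.95 m from the base axis. Payload 3.5 kg.
Tool frame: the origin (TCP) lies between the finger pads; the fingertips stand 22 mm ahead of it and the grasp point (between the pads) lies 3 mm ahead of it (ctrl.nose_length is the z of the fingertips in the tool frame, in m); z points along the fingers, y is the line along which they close (so a half turn about z gives the same grasp; the last joint's range is limited). The gripper opens to 85 mm and grips with 20 to 120 N. Pads are 22 mm wide; open, the fingers measure 114 mm over their backs; the gripper's body (76 mm by 85 mm) begins 54 mm behind the grasp point. The pads swing forward as they close: fully open they stand 13 mm farther back than shut.
Start: joints at [-1.44, 0.286, 1.577, -0, 1.279, -0.15], TCP at [0.187, -0.649, 0.229] pointing down, gripper open.
Joint ranges: [-2.77, 2.77], [-0.9, 2.22], [0.21, 2.48], [-1.53, 4.67], [0.24, 2.81], [-2.84, 2.84]. Speed limits (rad/s): [2.79, 2.79, 3.14, 3.14, 3.14, 3.14].

## Interface

Orientations are given as a unit quaternion [x, y, z, w].
In Python, from plant import ctrl gives the robot as it stands. The module is installed in compiled form; this text tells all that it offers.
- The arm moves only by the tool send_rows, never from a script. Its argument "rows" is text: rows parted by semicolons, each of 7 numbers parted by spaces: the turn, a rotation vector about the tool's x, y, z in degrees, then the shift along the tool's x, y, z in mm, then the opening, from -1 (shut) to 1 (fully open). A call has 1 to 8 rows; each row is the pose to reach, as a shift and turn from the pose commanded when the call began, along the tool's axes at that moment; what a row does not reach only later rows make up. A row lasts 1/8 s, in which the tool goes at most 62.5 mm and 10.7 degrees, less where a joint would pass 70% of its speed; a pose out of reach is approached as far as the arm can. A call with a gripper value outside its range is refused whole. The fingers move at their own pace and stop on an object; "grip_force" is the grip in N (left out, the last holds). Time passes only in rows, so rows that repeat a pose let the fingers close. It gives the time, the measured TCP pose, the force, the opening and the grip force at its end, in the units of the state.
- ctrl.get_state(): the state, without advancing time (a new reading comes with each control period).
- ctrl.read_camera(name): name is "side" or "top" or "wrist"; returns a dict with "color" (384x512x3 uint8, red, green, blue), "fx", "fy", "cx", "cy" (pixels), "extrinsics" (4x4, takes a point from world to camera coordinates). Camera axes: x right, y down, z forward; pixel columns grow to the right and rows downward; lengths in m; the calibration is good to about 2 mm. A picture is of the moment at which its call begins. There is no depth.
- ctrl.sign_off(): hands the job in; it is judged then, once.
Trained networks look in a picture, given as the dict that the camera call returned (one of the last four; its "shot" number tells which), for a name from the list of things; names that differ only in an ending like _2 or _b are one class to them, and where a whole thing is asked for, a point or a joint stands for the part that bears it (a point fixed in the world has none). Each returns a list of dicts, best first, with "p" (0 to 1); they miss things now and then, are a little off and sometimes report something else, mostly with a low value. They report only what shows in the picture. A call takes as long as a camera call.
- ctrl.look_for(picture, target): "position" ([x, y, z] in m, in the coordinates of the camera as it stood for that picture, good to about 4 mm: the middle of the surface that is visible of it).
The state is a dict: "time": time; "qpos": joint angles; "dq": joint speeds; "joint_efforts": joint torques, N m; "eef_pos": TCP position; "tcp_rot": TCP orientation; "contact_force": force on the tool from outside, world axes, zero at the start; "wrist_torque": the same for the moment, N m; "opening": opening from 0.0 (shut) to 1.0 (fully open); "finger_force": force on a finger pad.
Only numpy, scipy, OpenCV 4.12 (cv2) and the standard library are available. Lean on these libraries where they do the work, as an engineer would, in place of code of your own. Each camera call takes 0.05 s, during which the arm holds its last target. There are 200 camera calls.

## Task

Clamp the phone in the bonding fixture: with the fingertips, push the loose clamp arm by its upright pin until it points fully over the phone, and then tighten the black wing nut by pushing its wings round clockwise (seen from above), stroke after stroke, until it stops. Push gently and grasp or lift nothing; leave the phone lying in its place and do not disturb the other things on the desk.

Things in the scene. Friction and masses are not known exactly. Their poses are not given: they have to be found in the camera images.
- fixture: Fixed aluminium plate 210 x 170 x 12 mm on the desk. Origin: centre of its underside; x along the 210 mm side, y along the other, z up. The phone lies on the +x half; a steel stud stands at x -35, y 0 mm. At the -x end a grey post (x -101..-81, y -25..25 mm) carries a grey lamp head.
- lamp_head (a point): Centre of the front lower edge of the grey lamp head, 72 mm above the desk, 26 mm to the -x side of the stud axis; axes as the fixture. The head reaches 40 mm from here towards -x, 36 mm to either side in y and 12 mm up. It overhangs the wings' circle, so fingers from above cannot go right round the nut, only round its +x side and both flanks.
- stud (a point): Point on the vertical axis of the stud, 70 mm above the desk, level with the top of the wings. Axes as the fixture. Clamp arm and wing nut both turn about this axis.
- clamp_arm (a joint): Turn (rad) of the steel clamp arm about the stud, clockwise from above: 0 = points along fixture +y, 1.571 = stop, points along fixture +x, its rubber pad over the phone's edge. Flat bar 24 mm wide, 80 mm from axis to end, 23 to 29 mm above the desk, clearing the phone by 2 mm. Friction 0.06 N m, slightly springy stop; stays where left. Starts at 0.35 to 0.9.
- clamp_pin (a point): Top centre of the clamp arm's upright steel pin, 12 mm diameter, 66 mm from the stud axis, rising from 29 to 65 mm above the desk.
- wing_nut (a joint): Turn (rad) of the black wing nut, clockwise from above: at 0 its wings lie along fixture x; at 7.854 (1.25 turns) it is tight and stops (slightly springy), wings along fixture y. Starts at 1.0 to 4.0. A wing on each side, 8 mm thick, reaching 38 mm from the axis, 42 to 70 mm above the desk; hub 26 mm across. Friction 0.06 N m; stays where left, does not rise or sink.
- phone: Phone lying screen up in the fixture, loose, 190 g, 72 x 148 x 8 mm (long side along fixture y), its underside on the plate 12 mm above the desk. Origin: centre of its underside.
- spare_phone: Black phone 72 x 148 x 8 mm lying on the desk, origin at the centre of its underside. Leave alone.
- screwdriver: Screwdriver about 170 mm long, lying on the desk; origin under its middle. Leave alone.
- screw_jar: Small clear jar with white cap, 48 mm diameter, 55 mm high; origin at the centre of its underside. Leave alone.
- mouse: Black computer mouse 100 x 62 x 34 mm; origin at the centre of its underside. Leave alone.

How it is judged:
By the outcome, as a careful person would: the job done as asked, in the order asked, and still so for the second after the job is handed in, with the robot touching nothing.
It also fails if it takes over 69 s, if anything falls off the work surface, if the arm or the gripper's body presses on something with over 40 N, if the wrist force passes 120 N, or if a joint passes its speed limit or range.

## Working session

There is one attempt and no reset: what is moved stays moved. The work goes in short steps, Python scripts to look and compute and a tool call to move; the robot and the scene stay as the last step left them, time stands still between calls to the robot, and variables do not carry over. Pictures are saved under pics/ and viewed, at most 10 in all, crops included, and the job is handed in when it is done.

Besides the shell and the picture viewer there is one more tool, called after ">>>" by a JSON object that holds its "name" and its "arguments". send_rows: Moves the arm, as the interface text tells. Its arguments: {"type":"object","properties":{"rows":{"type":"string"},"grip_force":{"type":"number"}},"required":["rows"]}

```bash
mkdir -p pics; cat > h.py <<'E'
import numpy as np, cv2
from plant import ctrl
from scipy.spatial.transform import Rotation as R
def look(names, cams=("top","side")):
    pics={}
    for c in cams:
        p=ctrl.read_camera(c); pics[c]=p
        E=np.array(p["extrinsics"])
        for n in names:
            for d in ctrl.look_for(p,n)[:2]:
                w=np.linalg.inv(E)@np.r_[d["position"],1]
                print(c,n,round(d["p"],2),np.round(w[:3],4))
    return pics
def proj(p,w):
    E=np.array(p["extrinsics"]); c=E@np.r_[w,1]
    return np.array([p["fx"]*c[0]/c[2]+p["cx"],p["fy"]*c[1]/c[2]+p["cy"]])
def pix(p,uv,z):
    "world point at height z seen at pixel uv"
    E=np.array(p["extrinsics"]); Rm=E[:3,:3]; o=-Rm.T@E[:3,3]
    d=Rm.T@np.array([(uv[0]-p["cx"])/p["fx"],(uv[1]-p["cy"])/p["fy"],1])
    return o+d*(z-o[2])/d[2]
def save(p,name): cv2.imwrite("pics/"+name,cv2.cvtColor(p["color"],cv2.COLOR_RGB2BGR))
E
python3 - <<'E'
from h import *
s=ctrl.get_state(); print(s["time"],s["eef_pos"],s["tcp_rot"],s["opening"],ctrl.nose_length)
P=look(["fixture","lamp_head","clamp_arm","clamp_pin","wing_nut","phone","stud","screw_jar","mouse","spare_phone","screwdriver"])
im=np.hstack([P["top"]["color"],P["side"]["color"]])
for c in P: save(P[c],c+"0.png"); print(c,P[c]["fx"],np.round(np.linalg.inv(P[c]["extrinsics"])[:3,3],3))
E
```

```text
0.0 [ 0.18698963 -0.64789556  0.22764384] [ 9.90160116e-01  1.39934042e-01  1.51947116e-05 -1.18670459e-03] 0.9983699294201931 0.022
top fixture 0.96 [ 0.5244 -0.0292  0.0118]
top lamp_head 0.85 [ 0.5241 -0.0285  0.0132]
top clamp_arm 0.66 [0.5547 0.0032 0.0324]
top clamp_pin 0.95 [0.5492 0.0044 0.0241]
top wing_nut 0.87 [ 0.5206 -0.029   0.0722]
top phone 0.81 [ 0.611  -0.0243  0.0175]
top stud 0.78 [ 0.5232 -0.0288  0.0133]
top screw_jar 0.69 [ 0.5426 -0.1932  0.0591]
top screw_jar 0.4 [ 0.5215 -0.0279  0.0144]
top mouse 0.86 [ 0.6345 -0.2049  0.0326]
top mouse 0.58 [ 0.5274 -0.0315  0.0085]
top spare_phone 0.81 [ 0.7486 -0.0439  0.0111]
top screwdriver 0.89 [0.526  0.1128 0.0153]
side fixture 0.92 [ 0.5226 -0.0066  0.0101]
side lamp_head 0.98 [ 0.5213 -0.0054  0.0085]
side clamp_arm 0.67 [0.5514 0.0182 0.0259]
side clamp_pin 0.53 [0.547  0.0176 0.0276]
side wing_nut 0.58 [ 0.5235 -0.0229  0.064 ]
side phone 0.57 [ 0.6099 -0.017   0.0157]
side phone 0.37 [ 0.7451 -0.0393  0.0052]
side stud 0.65 [ 0.5238 -0.0042  0.0098]
side stud 0.48 [ 0.7423 -0.0411  0.0065]
side screw_jar 0.68 [ 0.5432 -0.1846  0.0396]
side screw_jar 0.5 [0.5468 0.0166 0.0274]
side mouse 0.78 [ 0.6434 -0.1919  0.0251]
side screwdriver 0.86 [0.531  0.1259 0.0202]
side screwdriver 0.36 [ 0.6137 -0.0168  0.0135]
top 443.7804486357794 [0.48  0.057 0.879]
side 362.19025268515475 [0.553 0.647 0.686]
```

```bash
python3 -c "
import cv2
a=cv2.imread('pics/top0.png');cv2.imwrite('pics/top0b.png',cv2.resize(a,(768,576),interpolation=cv2.INTER_CUBIC))
a=cv2.imread('pics/side0.png');cv2.imwrite('pics/side0b.png',cv2.resize(a,(768,576),interpolation=cv2.INTER_CUBIC))"
```

```text
(no output)
```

View pics/top0b.png

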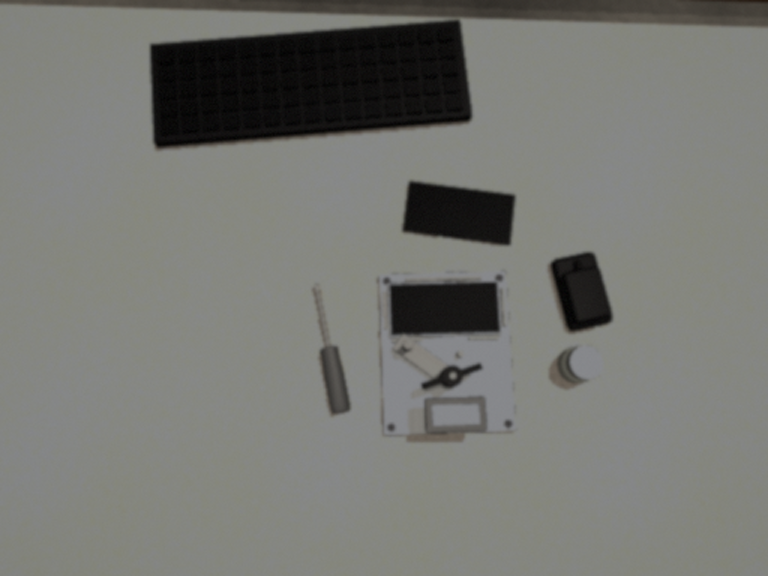

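View pics/side0b.png

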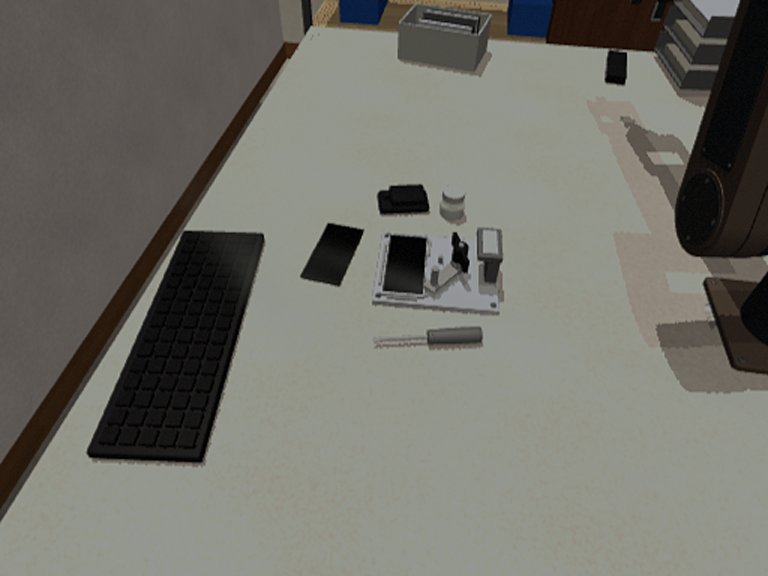

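The top view shows the fixture (corner screws at about (386,281), (499,277), (391,428) and (508,424) in the 1.5x picture), the nut at (451,376), the pin top at about (404,345), and the lamp head below the nut at (456,415). The side view agrees with this layout. Next I compute the poses.

```bash
python3 - <<'E'
from h import *
p=ctrl.read_camera("top")
c=[pix(p,np.array(q)/1.5,0.012) for q in [(386,281),(499,277),(391,428),(508,424)]]
print(np.round(c,4), np.mean(c,0))
ux=(c[0]+c[1]-c[2]-c[3])[:2]; uy=(c[0]+c[2]-c[1]-c[3])[:2]
print("yaw x",np.degrees(np.arctan2(ux[1],ux[0])),"yaw y",np.degrees(np.arctan2(-uy[0],uy[1])))
n=pix(p,np.array((451,376))/1.5,0.070); pin=pix(p,np.array((404,345))/1.5,0.065); print("nut",n,"pin",pin,np.linalg.norm((pin-n)[:2]))
e1=pix(p,np.array((423,387))/1.5,0.07);e2=pix(p,np.array((481,366))/1.5,0.07);print("wings",e1,e2,np.linalg.norm(e1-e2))
f=pix(p,np.array((455,399))/1.5,0.084);print("lamp front top",f)
a=p["color"]; print(p["color"].shape)
# phone corners
for q in [(390,284),(497,283),(392,334),(499,331)]: print("ph",pix(p,np.array(q)/1.5,0.02)[:2])
crop=p["color"][175:295,245:350]; cv2.imwrite("pics/topc.png",cv2.cvtColor(cv2.resize(crop,None,fx=5,fy=5,interpolation=cv2.INTER_CUBIC),cv2.COLOR_RGB2BGR))
E
```

```text
[[ 0.6486  0.0482  0.012 ]
 [ 0.6579 -0.1021  0.012 ]
 [ 0.4579  0.0375  0.012 ]
 [ 0.4662 -0.1122  0.012 ]] [ 0.55767845 -0.03216236  0.012     ]
yaw x 3.117487797583262 yaw y 3.350753856956403
nut [ 0.52246624 -0.03236035  0.07      ] pin [0.55908009 0.02492239 0.065     ] 0.06798445820008064
wings [0.50854152 0.0013299  0.07      ] [ 0.53534547 -0.06873379  0.07      ] 0.07501581353805745
lamp front top [ 0.49488689 -0.03568132  0.084     ]
(384, 512, 3)
ph [0.64319478 0.04297223]
ph [ 0.64816954 -0.09796526]
ph [0.57735566 0.03894213]
ph [ 0.58465171 -0.100119  ]
```

View pics/topc.png

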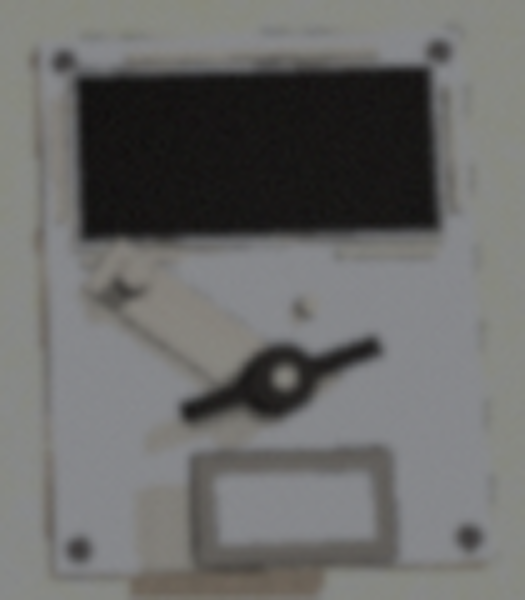

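Estimates so far: stud near (0.523, -0.033), fixture yaw about 3.2°, clamp angle about 0.6 rad, nut angle about 1.26 rad. So the nut needs about 6.6 rad, which is three strokes. I'll write a row planner and move above the fixture to look with the wrist camera.

```bash
cat >> h.py <<'E'
def plan(wps, grip=-1, s=None):
    "wps: (x,y,z,yaw of tool x in deg); prints rows from the measured pose, assuming tool down"
    s=s or ctrl.get_state(); R0=R.from_quat(s["tcp_rot"]); p0=np.array(s["eef_pos"])
    rows=[]
    for x,y,z,a in wps:
        a=np.radians(a); Rt=R.from_matrix(np.array([[np.cos(a),np.sin(a),0],[np.sin(a),-np.cos(a),0],[0,0,-1]]).T.T)
        rv=np.degrees((R0.inv()*Rt).as_rotvec()); d=R0.inv().apply(np.array([x,y,z])-p0)*1000
        rows.append(" ".join(f"{v:.0f}" for v in rv)+" "+" ".join(f"{v:.0f}" for v in d)+f" {grip}")
    for i in range(0,len(rows),8): print("; ".join(rows[i:i+8]))
def interp(a,b,n): return [tuple(np.array(a)+(np.array(b)-a)*k/n) for k in range(1,n+1)]
E
python3 - <<'E'
from h import *
plan(interp([.187,-.648,.228,16.1],[.50,-.03,.26,148],20)[7::8]+[(.50,-.03,.26,148)])
s=ctrl.get_state();print(R.from_quat(s["tcp_rot"]).as_matrix().round(3))
E
```

```text
-0 -0 -53 189 -203 -12 -1; -0 -0 -106 378 -406 -25 -1; 0 -0 -132 472 -508 -31 -1
[[ 0.961  0.277  0.   ]
 [ 0.277 -0.961  0.   ]
 [ 0.    -0.    -1.   ]]
```

>>> {"name": "send_rows", "arguments": {"rows": "0 0 -10 40 -44 -2 -1; 0 0 -20 80 -87 -5 -1; 0 0 -30 120 -130 -8 -1; 0 0 -40 160 -173 -10 -1; 0 0 -50 200 -216 -13 -1; 0 0 -60 240 -259 -16 -1; 0 0 -70 280 -302 -18 -1; 0 0 -80 320 -345 -20 -1"}}

```text
time: 2.25
eef_pos: [0.3996, -0.2267, 0.2495]
tcp_rot: [0.667, 0.745, 0.0, 0.001]
contact_force: [0.3, 0.2, -0.8]
opening: 0.004
finger_force: 0.0
```

```bash
python3 - <<'E'
from h import *
s=ctrl.get_state();print(s["time"],s["eef_pos"],s["opening"],s["qpos"])
plan([(.50,-.03,.26,148)])
E
```

```text
2.25 [ 0.39955091 -0.22667571  0.24951258] 0.004411925402360706 [-7.37592746e-01 -2.25279444e-01  2.06321468e+00  1.68849555e-04
  1.30228254e+00 -8.49260009e-01]
0 0 -52 184 122 -11 -1
```

>>> {"name": "send_rows", "arguments": {"rows": "0 0 -9 31 20 -2 -1; 0 0 -18 62 41 -4 -1; 0 0 -27 92 61 -6 -1; 0 0 -36 123 81 -8 -1; 0 0 -45 154 102 -10 -1; 0 0 -52 184 122 -11 -1; 0 0 -52 184 122 -11 -1"}}

```text
time: 3.12
eef_pos: [0.5013, -0.0309, 0.2602]
tcp_rot: [0.273, 0.962, 0.0, 0.0]
contact_force: [-0.2, -0.3, 0.6]
opening: 0.002
finger_force: 0.0
```

```bash
python3 - <<'E'
from h import *
s=ctrl.get_state();print(s["eef_pos"],s["opening"],R.from_quat(s["tcp_rot"]).as_matrix().round(3)[:,0])
P=look(["lamp_head","clamp_arm","clamp_pin","wing_nut","phone","stud"],("wrist",))
p=P["wrist"]; print(np.linalg.inv(p["extrinsics"])[:3,3])
a=cv2.convertScaleAbs(p["color"],alpha=1.5)
st=np.array([.5226,-.0335])
def F(x,y,z):
    c,s=np.cos(.056),np.sin(.056); return np.array([st[0]+c*x-s*y,st[1]+s*x+c*y,z])
for q,col in [((0,0,.07),(255,0,0)),((.038*np.sin(-.314),.038*np.cos(.314),.07),(255,0,0)),((.066*np.sin(.6),.066*np.cos(.6),.065),(0,255,0)),((-.026,-.036,.072),(0,0,255)),((-.026,.036,.072),(0,0,255)),((.14,.085,.012),(255,0,255)),((.14,-.085,.012),(255,0,255))]:
    u=proj(p,F(*q)); print(u.round(0)); cv2.circle(a,tuple(int(v) for v in u),3,col,1)
cv2.imwrite("pics/w1.png",cv2.cvtColor(cv2.resize(a,(768,576),interpolation=cv2.INTER_CUBIC),cv2.COLOR_RGB2BGR))
E
```

```text
[ 0.5012672  -0.0308741   0.26023481] 0.002194156513082853 [-0.851  0.526 -0.   ]
wrist lamp_head 0.68 [ 0.6034 -0.0181  0.0218]
wrist lamp_head 0.66 [ 0.5148 -0.024   0.0105]
wrist clamp_arm 0.59 [0.5468 0.0054 0.0356]
wrist clamp_pin 0.71 [0.5488 0.0096 0.026 ]
wrist clamp_pin 0.69 [ 0.5137 -0.0219  0.0121]
wrist wing_nut 0.57 [ 0.516  -0.0297  0.072 ]
wrist phone 0.78 [ 0.6065 -0.0174  0.0191]
wrist stud 0.88 [ 0.5148 -0.0225  0.0152]
[0.43055282 0.0127758  0.40621703]
[267. 182.]
[285. 158.]
[318. 180.]
[231. 182.]
[279. 149.]
[363. 212.]
[271. 266.]
```

View pics/w1.png

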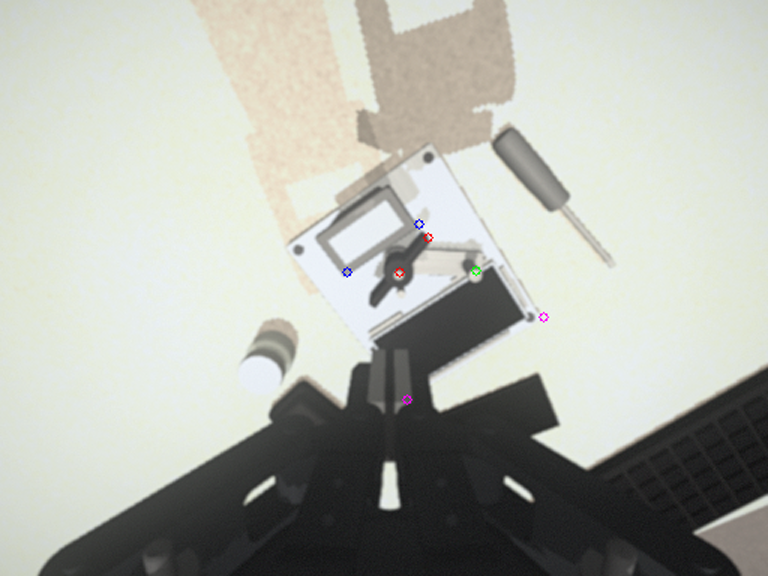

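The projected markers fit the wrist view: stud on the hub at (399,272), pin at (475,270), the lamp corners and the wing tip. Now I plan the pin push.

```bash
cat >> h.py <<'E'
ST=np.array([.5226,-.0335]); YAW=3.2
def F(x,y):
    c,s=np.cos(np.radians(YAW)),np.sin(np.radians(YAW)); return ST+np.array([c*x-s*y,s*x+c*y])/1000
def pose(th,r,off,tip,lag=0):
    "th deg cw from fixture +y; r mm; off mm behind; tip height mm"
    t=np.radians(th); w=F(r*np.sin(t)-off*np.cos(t), r*np.cos(t)+off*np.sin(t))
    return (w[0],w[1],tip/1000+.022,180-th+YAW+lag)
E
python3 - <<'E'
from h import *
a=pose(33,68,28,120);b=pose(33,68,28,43)
cur=[.5013,-.0309,.2602,148.3]
plan(interp(cur,a,4)+interp(a,b,4))
print(a,b)
plan([pose(t,68,20,43) for t in (33,33)]+[pose(t,68,17,43) for t in (35,40,46,52,58,64)],s=dict(eef_pos=b[:3],tcp_rot=R.from_matrix([[np.cos(np.radians(b[3])),np.sin(np.radians(b[3])),0],[np.sin(np.radians(b[3])),-np.cos(np.radians(b[3])),0],[0,0,-1]]).as_quat()))
E
```

```text
-0 0 -1 3 21 29 -1; -0 0 -1 6 40 59 -1; -0 0 -2 9 59 88 -1; -0 0 -2 12 78 118 -1; -0 0 -2 12 78 137 -1; -0 0 -2 12 78 157 -1; -0 0 -2 12 78 176 -1; -0 0 -2 12 78 195 -1
(np.float64(0.5320967966555438), np.float64(0.03942332173785869), 0.142, 150.2) (np.float64(0.5320967966555438), np.float64(0.03942332173785869), 0.065, 150.2)
0 0 0 -8 -0 0 -1; 0 0 0 -8 -0 0 -1; 0 0 2 -13 1 0 -1; 0 0 7 -19 2 0 -1; 0 0 13 -27 2 0 -1; 0 0 19 -34 2 0 -1; 0 0 25 -41 1 0 -1; 0 0 31 -48 -1 0 -1
```

>>> {"name": "send_rows", "arguments": {"rows": "0 0 -1 3 21 29 -1; 0 0 -1 6 40 59 -1; 0 0 -2 9 59 88 -1; 0 0 -2 12 78 118 -1; 0 0 -2 12 78 137 -1; 0 0 -2 12 78 157 -1; 0 0 -2 12 78 176 -1; 0 0 -2 12 78 195 -1"}}

```text
time: 4.47
eef_pos: [0.532, 0.0394, 0.0644]
tcp_rot: [0.258, 0.966, -0.0, 0.0]
contact_force: [1.1, -0.6, -0.6]
opening: 0.002
finger_force: 0.0
```

>>> {"name": "send_rows", "arguments": {"rows": "0 0 0 -4 0 0 -1; 0 0 0 -8 0 0 -1; 0 0 2 -13 1 0 -1; 0 0 7 -19 2 0 -1; 0 0 13 -27 2 0 -1; 0 0 19 -34 2 0 -1; 0 0 25 -41 1 0 -1; 0 0 31 -48 -1 0 -1"}}

```text
time: 5.48
eef_pos: [0.574, 0.015, 0.066]
tcp_rot: [0.509, 0.861, 0.0, 0.001]
contact_force: [-0.1, 0.2, -0.0]
opening: -0.0
finger_force: 0.0
```

```bash
python3 - <<'E'
from h import *
plan([pose(t,68,17,43) for t in (69,74,79,84,87,90)]+[pose(90,68,15,43),pose(90,68,13,43)])
E
```

```text
0 0 5 -6 1 1 -1; 0 0 10 -12 1 1 -1; 0 0 15 -18 2 1 -1; 0 0 20 -25 1 1 -1; 0 0 23 -28 1 1 -1; 0 0 26 -32 0 1 -1; 0 0 26 -34 -1 1 -1; 0 0 26 -35 -2 1 -1
```

>>> {"name": "send_rows", "arguments": {"rows": "0 0 5 -6 1 1 -1; 0 0 10 -12 1 1 -1; 0 0 15 -18 2 1 -1; 0 0 20 -25 1 1 -1; 0 0 23 -28 1 1 -1; 0 0 26 -32 0 1 -1; 0 0 26 -34 -1 1 -1; 0 0 26 -35 -2 1 -1"}}

```text
time: 6.48
eef_pos: [0.5886, -0.0164, 0.0645]
tcp_rot: [0.688, 0.726, 0.0, 0.0]
contact_force: [-0.2, 0.4, -0.1]
opening: -0.0
finger_force: 0.0
```

```bash
python3 - <<'E'
from h import *
s=ctrl.get_state();print(s["contact_force"],s["eef_pos"])
p=ctrl.read_camera("top"); q=ctrl.read_camera("side")
a=cv2.resize(cv2.convertScaleAbs(p["color"][170:300,235:365],alpha=1.5),(550,550),interpolation=cv2.INTER_CUBIC)
b=cv2.resize(cv2.convertScaleAbs(q["color"][140:215,230:345],alpha=1.5),(550*115//130//2*2+0,318),interpolation=cv2.INTER_CUBIC)
c=np.zeros((550,550+b.shape[1],3),np.uint8); c[:,:550]=a; c[:318,550:]=b
print(c.shape); c=cv2.resize(c,(800,int(550*800/c.shape[1]))); cv2.imwrite("pics/c2.png",cv2.cvtColor(c,cv2.COLOR_RGB2BGR))
E
```

```text
[-0.21768412  0.40335379 -0.10170215] [ 0.58856664 -0.01644963  0.06447799]
(550, 1036, 3)
```

View pics/c2.png

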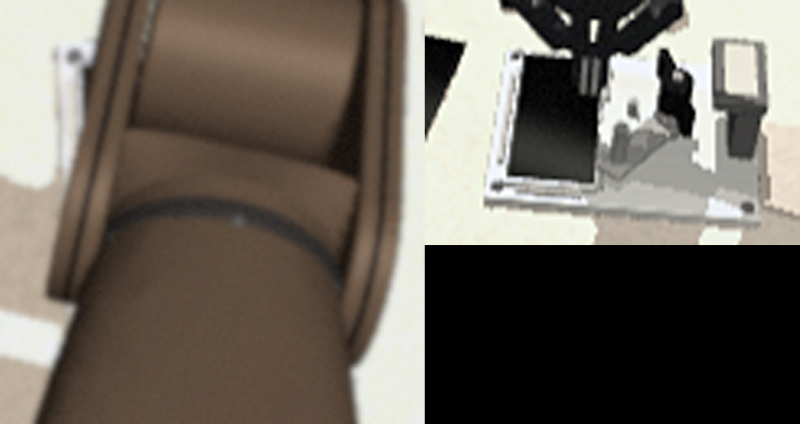

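The clamp arm looks unmoved: in the side crop the pin is still at (622,145) and the finger is beyond it at (590,75). I re-measure the pin from the side view.

```bash
python3 - <<'E'
from h import *
q=ctrl.read_camera("side")
u=290.5
for v,z in ((179.7,.065),(189.8,.029)): print(pix(q,(u,v),z))
for t in (20,30,40,50):
    x=np.radians(t); w=F(66*np.sin(x),66*np.cos(x)); print(t,proj(q,np.r_[w,.065]).round(1),proj(q,np.r_[w,.029]).round(1))
print("stud",proj(q,np.r_[ST,.07]),"tip",proj(q,[.5886,-.0164,.043]))
a=cv2.resize(cv2.convertScaleAbs(q["color"][145:205,260:340],alpha=1.3),(800,600),interpolation=cv2.INTER_CUBIC)
cv2.imwrite("pics/s3.png",cv2.cvtColor(a,cv2.COLOR_RGB2BGR))
E
```

```text
[0.55760852 0.02633686 0.065     ]
[0.554648   0.02554666 0.029     ]
20 [297.  181.5] [295.6 191.7]
30 [292.7 179.7] [291.4 189.9]
40 [288.9 177.5] [287.7 187.6]
50 [285.7 174.8] [284.6 185. ]
stud [306.78057997 163.22404822] tip [279.1496495  172.51921342]
```

View pics/s3.png

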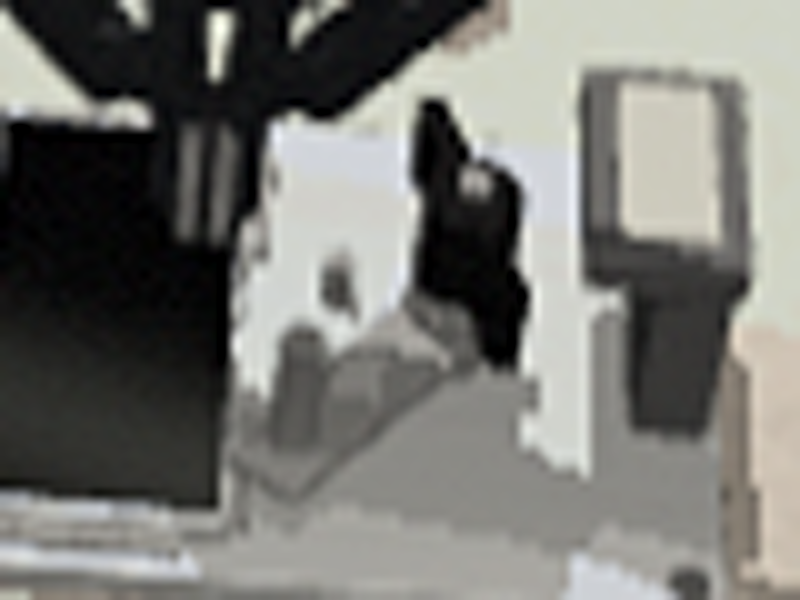

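```bash
python3 - <<'E'
from h import *
s=ctrl.get_state(); Rm=R.from_quat(s["tcp_rot"]).as_matrix(); o=np.array(s["eef_pos"])
p=ctrl.read_camera("wrist"); q=ctrl.read_camera("side")
for t in [(0,0,.022),(0,0,0),(.011,0,.022),(-.011,0,.022),(0,.0145,.022),(0,-.0145,.022)]:
    w=o+Rm@np.array(t); print(t,(proj(p,w)*1.5).round(0),proj(q,w).round(1))
w=F(66*np.sin(.59),66*np.cos(.59)); print("pin expected",proj(p,np.r_[w,.065])*1.5)
a=cv2.convertScaleAbs(p["color"],alpha=1.5)
cv2.imwrite("pics/w4.png",cv2.cvtColor(cv2.resize(a,(768,576),interpolation=cv2.INTER_CUBIC),cv2.COLOR_RGB2BGR))
E
```

```text
(0, 0, 0.022) [390. 340.] [279.3 172.8]
(0, 0, 0) [390. 365.] [279.8 166.5]
(0.011, 0, 0.022) [390. 318.] [279.  175.8]
(-0.011, 0, 0.022) [390. 362.] [279.5 169.8]
(0, 0.0145, 0.022) [422. 340.] [273.6 172.4]
(0, -0.0145, 0.022) [357. 340.] [285.  173.3]
pin expected [307.85348621 265.44391112]
```

View pics/w4.png

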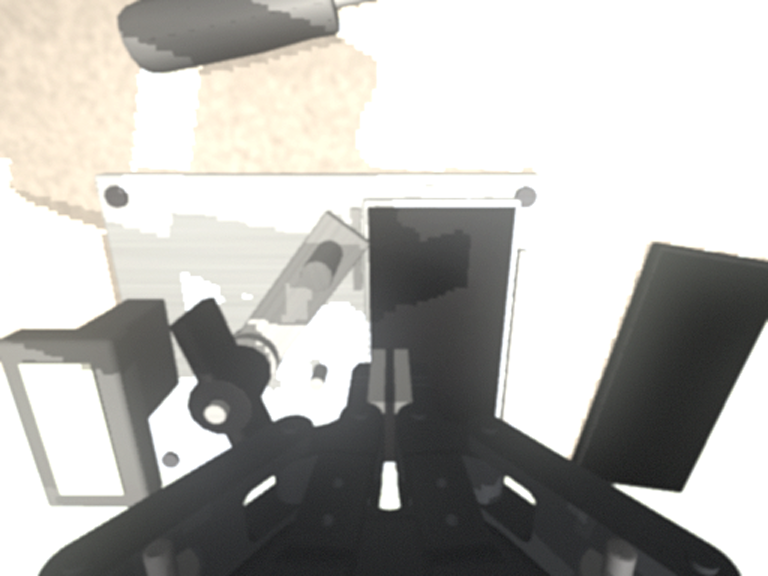

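The wrist view shows the pin top at (315,272), unmoved, and the finger pads ending at v≈348 where I expected them near 318. So the tips seem higher than assumed and passed over the pin. I'll return to the start point, over a light background, and check tip height.

```bash
python3 - <<'E'
from h import *
c=(.5886,-.0164,.0645,93.2);u=(.5886,-.0164,.125,93.2);a=pose(33,68,28,105);b=pose(33,68,28,43)
plan([u]+interp(u,a,6)[:]+[b])
E
```

```text
0 -0 -0 -0 0 -61 -1; 0 -0 -10 10 -8 -61 -1; 0 -0 -19 19 -17 -62 -1; 0 -0 -29 29 -26 -62 -1; 0 -0 -38 39 -35 -62 -1; 0 -0 -48 49 -44 -63 -1; 0 -0 -57 59 -53 -63 -1; 0 -0 -57 59 -53 -1 -1
```

>>> {"name": "send_rows", "arguments": {"rows": "0 0 0 0 0 -61 -1; 0 0 -10 10 -8 -61 -1; 0 0 -19 19 -17 -62 -1; 0 0 -29 29 -26 -62 -1; 0 0 -38 39 -35 -62 -1; 0 0 -48 49 -44 -63 -1; 0 0 -57 59 -53 -63 -1; 0 0 -57 59 -53 -1 -1"}}

```text
time: 7.72
eef_pos: [0.5371, 0.04, 0.0702]
tcp_rot: [0.257, 0.966, 0.001, 0.007]
contact_force: [-0.5, -0.5, -1.4]
opening: 0.0
finger_force: 0.0
```

```bash
python3 - <<'E'
from h import *
s=ctrl.get_state(); Rm=R.from_quat(s["tcp_rot"]).as_matrix(); o=np.array(s["eef_pos"]); print(o,s["opening"])
p=ctrl.read_camera("wrist"); q=ctrl.read_camera("side")
a=cv2.convertScaleAbs(p["color"],alpha=1.0);b=cv2.convertScaleAbs(q["color"],alpha=1.3)
A=cv2.resize(a[150:350,160:360],(400,400),interpolation=cv2.INTER_CUBIC);B=cv2.resize(b[130:230,240:340],(400,400),interpolation=cv2.INTER_CUBIC)
for t in [(0,0,.022),(.011,0,.022),(-.011,0,.022),(0,0,0)]:
    w=o+Rm@np.array(t); u=(proj(p,w)-[160,150])*2; v=(proj(q,w)-[240,130])*4; print(t,u.round(),v.round())
    cv2.circle(A,tuple(int(x) for x in u),2,(255,0,0),-1);cv2.circle(B,tuple(int(x) for x in v),2,(255,0,0),-1)
cv2.imwrite("pics/c5.png",cv2.cvtColor(np.hstack([A,B]),cv2.COLOR_RGB2BGR))
E
```

```text
[0.53711712 0.03996029 0.07024087] 0.00028052713487684844
(0, 0, 0.022) [199. 155.] [231. 238.]
(0.011, 0, 0.022) [199. 124.] [246. 247.]
(-0.011, 0, 0.022) [199. 184.] [216. 230.]
(0, 0, 0) [199. 188.] [235. 213.]
```

View pics/c5.png

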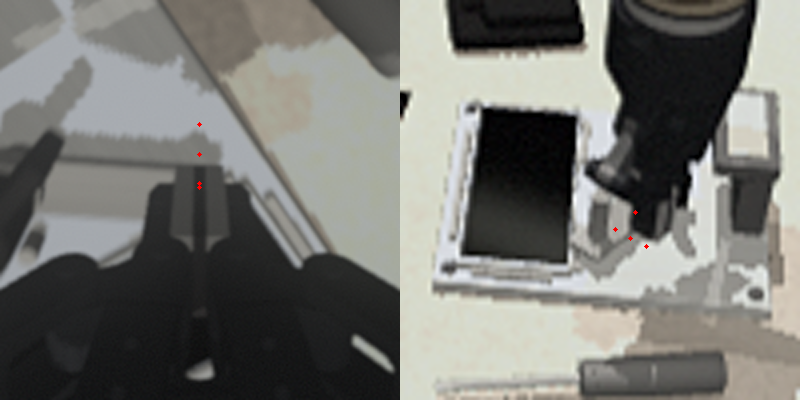

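>>> {"name": "send_rows", "arguments": {"rows": "0 0 0 0 0 6 -1; 0 0 0 0 0 11 -1; 0 0 0 0 0 11 -1"}}

```text
time: 8.2
eef_pos: [0.533, 0.0396, 0.0552]
tcp_rot: [0.258, 0.966, 0.0, 0.001]
contact_force: [1.0, 0.5, -0.5]
opening: 0.001
finger_force: 0.0
```

```bash
python3 - <<'E'
from h import *
s=ctrl.get_state();print(s["eef_pos"],s["contact_force"])
plan([pose(33,68,22,32)]+[pose(t,68,17,32) for t in (33,36,41,46,51,56,61)])
E
```

```text
[0.53302209 0.03961671 0.05524606] [ 0.97444759  0.47072594 -0.51288422]
0 0 -0 -5 -1 1 -1; 0 0 -0 -10 -1 1 -1; 0 0 3 -14 0 1 -1; 0 0 8 -20 1 1 -1; 0 0 13 -26 2 1 -1; 0 0 18 -32 1 1 -1; 0 0 23 -38 1 1 -1; 0 0 28 -44 -1 1 -1
```

>>> {"name": "send_rows", "arguments": {"rows": "0 0 0 -5 -1 1 -1; 0 0 0 -10 -1 1 -1; 0 0 3 -14 0 1 -1; 0 0 8 -20 1 1 -1; 0 0 13 -26 2 1 -1; 0 0 18 -32 1 1 -1; 0 0 18 -32 1 1 -1"}}

```text
time: 9.07
eef_pos: [0.5609, 0.0243, 0.0532]
tcp_rot: [0.406, 0.914, 0.0, 0.0]
contact_force: [-0.5, -0.1, 0.4]
opening: -0.002
finger_force: 0.0
```

```bash
cat >> h.py <<'E'
def armang(tag=None):
    q=ctrl.read_camera("side"); p=ctrl.read_camera("wrist")
    for k,c in (("side",q),("wrist",p)):
        for n in ("clamp_pin","clamp_arm","wing_nut"):
            for d in ctrl.look_for(c,n)[:1]:
                w=(np.linalg.inv(c["extrinsics"])@np.r_[d["position"],1])[:3]
                f=R.from_euler("z",-YAW,degrees=True).apply(np.r_[w[:2]-ST,0])*1000
                print(k,n,round(d["p"],2),f[:2].round(0),"z",w[2].round(3),"th",np.degrees(np.arctan2(f[0],f[1])).round(0))
    return q,p
E
python3 - <<'E'
from h import *
s=ctrl.get_state();print(s["eef_pos"],s["contact_force"],s["wrist_torque"])
q,p=armang()
save(q,"s6.png");save(p,"w6.png")
E
```

```text
[0.56085488 0.02432383 0.05320672] [-0.48323599 -0.13562648  0.38892892] [ 0.0012826  -0.02599693 -0.00886854]
side clamp_arm 0.64 [33. 43.] z 0.024 th 37.0
side wing_nut 0.71 [-3. 12.] z 0.06 th -15.0
wrist clamp_pin 0.95 [23. 23.] z 0.029 th 45.0
wrist clamp_arm 0.72 [23. 18.] z 0.034 th 52.0
wrist wing_nut 0.7 [-5.  9.] z 0.071 th -28.0
```

```bash
python3 - <<'E'
import cv2
for n in ("side0","s6"):
    a=cv2.imread(f"pics/{n}.png",0)
    print(n)
    for r in range(168,196,2): print(r,*(f"{v:3d}" for v in a[r,276:304]))
E
```

```text
side0
168   4   2   5   0   0   0   0  18 130 136 119 150 151 150 149 149 150 150 151 149 150 149 149 151 155 113  28   0
170   4   3   4   2   3   4   0  36 109  98  94 149 150 149 150 152 143 133 127 144 150 150 150 151 156  62   4   2
172   3   3   2   5   1   0   0  82 100 152 152 150 150 150 151 155  80  61  72 124 150 150 149 152 157  48   2   1
174   2   3   3   6   1   0   0 103 135 151 150 150 150 150 151 156  63  51  48 118 151 151 151 155 101  55  36  12
176   6   7   3   6   4   1   0 110 121 150 149 150 150 145 146 152 143 128 126 113 151 142 128 128 108  60  70  85
178   9   7  10   8   3   4   0 132 153 151 151 141 131 123 123 124 138 151 152 144 132 123 123 124 128 121 103  67
180  17  14  17  12  12   8   1 153 153 150 152 132  76  96 100 102  91 127 132 123 123 125 126 127 125 126 128 130
182  20  19  20  15  18  13  39 129 151 151 154  96  52  55  57  53  93 125 125 125 127 126 126 125 127 127 132 110
184  28  27  27  25  23  20  42 114 151 152 156  85  56  60  58  51 115 127 126 124 126 126 126 127 117 107  67  81
186  34  30  31  30  30  25  84  98 128 137 137  6
[... 1456 characters left out ...]
  79
184  27  24  55  97 106 131 114  64  67  71  62  70  63  57  67  73  95 115 131 112 107  84  55  96  86 109 110 109
186  33  32  69 110 129 127 129  94  69  70  68  76 109 122 136 112 115  86  56  96  86 107 108 108 106 104 103 102
188  38  37  35  42  70 111 129 128 131  85  86  79  80  82  60  99  88 111 110 110 109 107 106 105 140 168 168 167
190  41  40  40  39  37  43  77 109 113  89  63 100  90 110 110 110 108 107 104 141 141 166 168 167 166 165 164 165
192  39  42  42  41  40  35 143  97  83 103 110 109 109 108 105 141 140 165 166 165 164 164 164 165 166 166 167 166
194  35  37  37  38  37  31 163  96  82 108 108 107 108 108 106 165 165 165 164 164 164 164 144 144 109 105 106 105
```

The side view now shows the arm swung over the phone's edge, so the push works at this height. I continue.

```bash
python3 - <<'E'
from h import *
plan([pose(t,68,17,31.5) for t in (56,61,66,71,76,81,86,90)])
E
```

```text
0 0 5 -7 2 -0 -1; 0 0 10 -13 3 -0 -1; 0 0 15 -19 3 -0 -1; 0 0 20 -25 3 -0 -1; 0 0 25 -31 2 -0 -1; 0 0 30 -37 0 -0 -1; 0 0 35 -43 -1 -0 -1; 0 0 39 -47 -3 -0 -1
```

>>> {"name": "send_rows", "arguments": {"rows": "0 0 5 -7 2 0 -1; 0 0 10 -13 3 0 -1; 0 0 15 -19 3 0 -1; 0 0 20 -25 3 0 -1; 0 0 25 -31 2 0 -1; 0 0 30 -37 0 0 -1; 0 0 35 -43 -1 0 -1; 0 0 39 -47 -3 0 -1"}}

```text
time: 10.48
eef_pos: [0.5896, -0.012, 0.0529]
tcp_rot: [0.689, 0.725, 0.0, -0.0]
contact_force: [0.5, 1.0, -0.9]
opening: 0.004
finger_force: 0.5
```

>>> {"name": "send_rows", "arguments": {"rows": "0 0 0 -1 0 0 -1; 0 0 0 -2 0 0 -1; 0 0 0 -2 0 0 -1; 0 0 0 -2 0 0 -1"}}

```text
time: 10.98
eef_pos: [0.5896, -0.0141, 0.053]
tcp_rot: [0.688, 0.726, -0.0, -0.0]
contact_force: [0.1, 0.3, -0.2]
opening: 0.0
finger_force: 0.4
```

>>> {"name": "send_rows", "arguments": {"rows": "0 0 0 -1 0 0 -1; 0 0 0 -2 0 0 -1; 0 0 0 -2 0 0 -1; 0 0 0 -2 0 0 -1"}}

```text
time: 11.48
eef_pos: [0.5897, -0.0146, 0.053]
tcp_rot: [0.688, 0.726, 0.001, -0.001]
contact_force: [1.8, 6.8, 0.8]
opening: 0.002
finger_force: 3.1
```

The force rose to about 7 N at the expected stop position, so the clamp is home. I back off, rise and go round to the nut for stroke 1, wing A from θ≈162° to 212°.

```bash
python3 - <<'E'
from h import *
b0=pose(90,68,21,31.5);b=pose(90,68,21,100);a=pose(162,28,27,100);c=pose(162,28,27,33)
plan([b0,b]+interp(b,a,8)+[c,c])
def st(b):
    t=np.radians(b[3]);return dict(eef_pos=b[:3],tcp_rot=R.from_matrix([[np.cos(t),np.sin(t),0],[np.sin(t),-np.cos(t),0],[0,0,-1]]).as_quat())
print(); plan([pose(162,28,20,33),pose(163,28,14,33)]+[pose(t,28,14,33) for t in range(168,213,5)]+[pose(212,28,14,33)],s=st(c))
E
```

```text
-0 -0 -0 6 -0 -0 -1; -0 -0 -0 6 -0 -69 -1; -0 -0 9 1 -4 -69 -1; -0 -0 18 -4 -8 -69 -1; -0 -0 27 -9 -13 -69 -1; -0 -0 36 -14 -17 -69 -1; -0 -0 45 -18 -21 -69 -1; -0 -0 54 -23 -25 -69 -1
-0 -0 63 -28 -29 -69 -1; -0 -0 72 -33 -34 -69 -1; -0 -0 72 -33 -34 -2 -1; -0 -0 72 -33 -34 -2 -1

0 0 0 -7 0 0 -1; 0 0 1 -13 0 0 -1; 0 0 6 -16 1 0 -1; 0 0 11 -19 2 0 -1; 0 0 16 -21 3 0 -1; 0 0 21 -24 3 0 -1; 0 0 26 -27 3 0 -1; 0 0 31 -29 3 0 -1
0 0 36 -32 3 0 -1; 0 0 41 -35 2 0 -1; 0 0 46 -37 2 0 -1; 0 0 50 -39 1 0 -1
```

>>> {"name": "send_rows", "arguments": {"rows": "0 0 0 6 0 0 -1; 0 0 0 6 0 -35 -1; 0 0 0 6 0 -69 -1; 0 0 10 1 -4 -69 -1; 0 0 20 -4 -9 -69 -1; 0 0 30 -10 -14 -69 -1; 0 0 40 -16 -19 -69 -1; 0 0 50 -21 -23 -69 -1"}}

```text
time: 12.48
eef_pos: [0.5676, -0.0391, 0.1221]
tcp_rot: [0.931, 0.365, -0.0, 0.001]
contact_force: [-0.7, 0.5, 0.7]
opening: 0.004
finger_force: 0.0
```

```bash
python3 - <<'E'
from h import *
a=pose(162,28,27,100);m=pose(162,28,27,65);c=pose(162,28,27,33)
s=ctrl.get_state(); plan([a,a,m,c,c])
E
```

```text
0 0 22 -14 1 0 -1; 0 0 22 -14 1 0 -1; 0 0 22 -14 1 35 -1; 0 0 22 -14 1 67 -1; 0 0 22 -14 1 67 -1
```

>>> {"name": "send_rows", "arguments": {"rows": "0 0 10 -7 1 0 -1; 0 0 20 -14 1 0 -1; 0 0 22 -14 1 0 -1; 0 0 22 -14 1 35 -1; 0 0 22 -14 1 67 -1; 0 0 22 -14 1 67 -1"}}

```text
time: 13.22
eef_pos: [0.5561, -0.0481, 0.0523]
tcp_rot: [0.983, 0.184, -0.003, -0.001]
contact_force: [0.1, 0.8, -0.6]
opening: 0.001
finger_force: 0.0
```

>>> {"name": "send_rows", "arguments": {"rows": "0 0 0 -7 0 0 -1; 0 0 1 -13 0 0 -1; 0 0 6 -16 1 0 -1; 0 0 11 -19 2 0 -1; 0 0 16 -21 3 0 -1; 0 0 21 -24 3 0 -1; 0 0 26 -27 3 0 -1; 0 0 31 -29 3 0 -1"}}

```text
time: 14.22
eef_pos: [0.5339, -0.0629, 0.0569]
tcp_rot: [0.996, -0.088, 0.003, 0.001]
contact_force: [1.8, -2.5, -1.6]
opening: 0.001
finger_force: 1.1
```

```bash
python3 - <<'E'
from h import *
s=ctrl.get_state();print(s["contact_force"],s["wrist_torque"])
plan([pose(t,28,14,33) for t in (197,201,205,209,213,213)])
E
```

```text
[ 1.76523937 -2.48629289 -1.63178881] [-0.22075589 -0.381543    0.00387319]
0 -0 4 -4 2 2 -1; 0 -0 8 -6 3 2 -1; 0 -0 12 -8 3 2 -1; 0 -0 16 -10 4 2 -1; 0 -0 20 -13 4 2 -1; 0 -0 20 -13 4 2 -1
```

>>> {"name": "send_rows", "arguments": {"rows": "0 0 4 -4 2 1 -1; 0 0 8 -6 3 1 -1; 0 0 12 -8 3 1 -1; 0 0 16 -10 4 1 -1; 0 0 20 -13 4 1 -1; 0 0 20 -13 4 1 -1"}}

```text
time: 14.98
eef_pos: [0.5208, -0.0646, 0.0562]
tcp_rot: [0.966, -0.258, 0.003, 0.0]
contact_force: [1.4, -2.3, 2.0]
opening: -0.0
finger_force: 1.4
```

```bash
python3 - <<'E'
from h import *
s=ctrl.get_state();print(s["contact_force"])
q=ctrl.read_camera("side"); p=ctrl.read_camera("wrist")
A=cv2.resize(cv2.convertScaleAbs(p["color"],alpha=1.2),(448,336),interpolation=cv2.INTER_AREA)
B=cv2.resize(cv2.convertScaleAbs(q["color"][140:224,240:328],alpha=1.3),(352,336),interpolation=cv2.INTER_CUBIC)
cv2.imwrite("pics/c7.png",cv2.cvtColor(np.hstack([A,B]),cv2.COLOR_RGB2BGR))
b0=pose(213,28,19,33);b=pose(213,28,19,100);a=pose(34,30,28,100)
plan([b0,b]+interp(b,a,18)[:5]); plan([a])
E
```

```text
[ 1.41187687 -2.25209297  2.04628324]
-0 -0 -0 5 0 1 -1; -0 -0 -0 6 0 -66 -1; -0 -0 -10 3 -3 -66 -1; 0 -0 -20 0 -6 -66 -1; 0 -0 -30 -2 -10 -66 -1; 0 -0 -40 -5 -13 -66 -1; 0 -0 -50 -7 -16 -66 -1
0 -0 -179 -41 -58 -66 -1
```

View pics/c7.png

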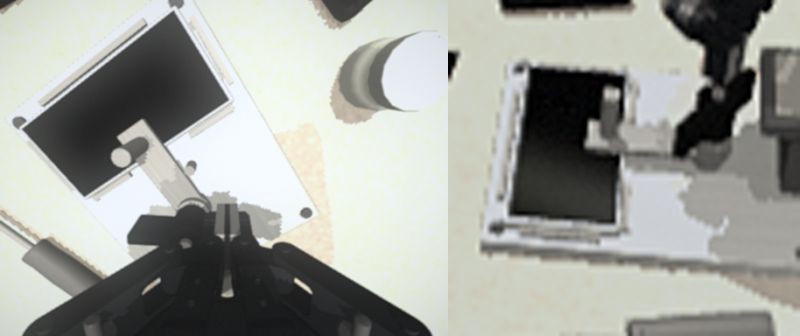

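The clamp arm points squarely over the phone (pin at wrist (125,155)), and wing B has come round to the +y side at wrist (145,230). Now I transfer to it.

>>> {"name": "send_rows", "arguments": {"rows": "0 0 0 5 0 1 -1; 0 0 0 6 0 -33 -1; 0 0 0 6 0 -66 -1; 0 0 -10 3 -3 -66 -1; 0 0 -20 0 -6 -66 -1; 0 0 -30 -2 -10 -66 -1; 0 0 -40 -5 -13 -66 -1; 0 0 -50 -7 -16 -66 -1"}}

```text
time: 16.08
eef_pos: [0.5197, -0.0457, 0.1189]
tcp_rot: [0.984, 0.178, -0.002, -0.001]
contact_force: [0.2, -0.1, -0.4]
opening: 0.002
finger_force: 0.0
```

```bash
python3 - <<'E'
from h import *
s=ctrl.get_state();Rm=R.from_quat(s["tcp_rot"]).as_matrix();y=np.degrees(np.arctan2(Rm[1,0],Rm[0,0]));print(y)
cur=list(s["eef_pos"])+[y];a=pose(34,30,28,100)
plan(interp(cur,a,13)[:8])
E
```

```text
20.452719517828534
-0 0 -10 1 -4 -0 -1; -0 0 -20 2 -8 -0 -1; -0 0 -30 3 -12 -1 -1; -0 0 -40 4 -16 -1 -1; -0 0 -50 5 -20 -1 -1; -0 0 -59 6 -24 -1 -1; -0 0 -69 7 -27 -2 -1; -0 0 -79 8 -31 -2 -1
```

>>> {"name": "send_rows", "arguments": {"rows": "0 0 -10 1 -4 0 -1; 0 0 -20 2 -8 0 -1; 0 0 -30 3 -12 -1 -1; 0 0 -40 4 -16 -1 -1; 0 0 -50 5 -20 -1 -1; 0 0 -60 6 -24 -1 -1; 0 0 -70 7 -27 -2 -1; 0 0 -80 8 -31 -2 -1"}}

```text
time: 17.08
eef_pos: [0.5166, -0.014, 0.121]
tcp_rot: [0.64, 0.769, -0.001, -0.002]
contact_force: [-0.3, -1.0, 0.1]
opening: 0.001
finger_force: 0.0
```

```bash
python3 - <<'E'
from h import *
a=pose(34,30,27,100);m=pose(34,30,27,65);c=pose(34,30,27,33)
plan([a,m,c])
t=np.radians(c[3]);s=dict(eef_pos=c[:3],tcp_rot=R.from_matrix([[np.cos(t),np.sin(t),0],[np.sin(t),-np.cos(t),0],[0,0,-1]]).as_quat())
plan([pose(34,30,20,33),pose(34,29,15,33)]+[pose(t,28,14,33) for t in (38,43,49,55,61,67)],s=s)
E
```

```text
-0 -0 -49 20 2 -1 -1; -0 -0 -49 20 2 34 -1; -0 -0 -49 20 2 66 -1
0 0 -0 -7 0 0 -1; 0 0 -0 -12 -1 0 -1; 0 0 4 -15 -1 0 -1; 0 0 9 -18 -0 0 -1; 0 0 15 -21 1 0 -1; 0 0 21 -24 1 0 -1; 0 0 27 -27 1 0 -1; 0 0 33 -31 1 0 -1
```

```bash
python3 - <<'E'
from h import *
plan([pose(34,33,21,h) for h in (100,65,33)])
c=pose(34,33,21,33)
t=np.radians(c[3]);s=dict(eef_pos=c[:3],tcp_rot=R.from_matrix([[np.cos(t),np.sin(t),0],[np.sin(t),-np.cos(t),0],[0,0,-1]]).as_quat())
plan([pose(34,31,16,33)]+[pose(t,28,14,33) for t in (36,41,47,53,59,65,71)],s=s)
E
```

```text
-0 -0 -49 18 8 -1 -1; -0 -0 -49 18 8 34 -1; -0 -0 -49 18 9 66 -1
0 0 -0 -5 -2 0 -1; 0 0 2 -8 -5 0 -1; 0 0 7 -11 -4 0 -1; 0 0 13 -14 -3 0 -1; 0 0 19 -17 -2 0 -1; 0 0 25 -20 -2 0 -1; 0 0 31 -23 -2 0 -1; 0 0 37 -27 -2 0 -1
```

>>> {"name": "send_rows", "arguments": {"rows": "0 0 -10 4 2 -1 -1; 0 0 -20 8 4 -1 -1; 0 0 -30 12 5 -1 -1; 0 0 -40 15 7 -1 -1; 0 0 -49 18 8 -1 -1; 0 0 -49 18 8 -1 -1; 0 0 -49 18 8 34 -1; 0 0 -49 18 9 66 -1"}}

```text
time: 18.08
eef_pos: [0.5231, 0.0049, 0.0551]
tcp_rot: [0.268, 0.963, -0.0, -0.0]
contact_force: [0.2, 0.5, 0.4]
opening: 0.001
finger_force: 0.0
```

>>> {"name": "send_rows", "arguments": {"rows": "0 0 0 0 0 0 -1; 0 0 0 -5 -2 0 -1; 0 0 2 -8 -5 0 -1; 0 0 7 -11 -4 0 -1; 0 0 13 -14 -3 0 -1; 0 0 19 -17 -2 0 -1; 0 0 25 -20 -2 0 -1; 0 0 31 -23 -2 0 -1"}}

```text
time: 19.08
eef_pos: [0.5422, -0.0087, 0.0572]
tcp_rot: [0.517, 0.856, 0.0, -0.0]
contact_force: [-2.4, 1.8, 1.9]
opening: -0.005
finger_force: 1.2
```

```bash
python3 - <<'E'
from h import *
s=ctrl.get_state();print(s["contact_force"])
plan([pose(t,28,14,33) for t in (71,77,83,89,95,101,107,113)])
E
```

```text
[-2.41489773  1.83721443  1.9147825 ]
-0 -0 6 -2 0 2 -1; -0 -0 12 -5 1 2 -1; -0 -0 18 -8 2 2 -1; -0 -0 24 -11 2 2 -1; -0 -0 30 -14 2 2 -1; -0 -0 36 -18 2 2 -1; -0 -0 42 -21 1 2 -1; -0 -0 48 -24 0 2 -1
```

>>> {"name": "send_rows", "arguments": {"rows": "0 0 6 -3 0 1 -1; 0 0 12 -6 1 1 -1; 0 0 18 -9 2 1 -1; 0 0 24 -12 2 1 -1; 0 0 30 -15 2 1 -1; 0 0 36 -19 2 1 -1; 0 0 42 -22 1 1 -1; 0 0 48 -25 0 1 -1"}}

```text
time: 20.08
eef_pos: [0.5553, -0.0309, 0.0567]
tcp_rot: [0.82, 0.572, 0.001, 0.001]
contact_force: [0.0, 1.7, -0.6]
opening: 0.001
finger_force: 1.0
```

```bash
python3 - <<'E'
from h import *
s=ctrl.get_state();print(s["contact_force"])
plan([pose(t,28,14,33) for t in (119,125,131,137,143,149,155,161)])
E
```

```text
[ 0.01741496  1.66223424 -0.56334345]
0 -0 6 -3 -1 2 -1; 0 -0 12 -6 0 2 -1; 0 -0 18 -9 1 2 -1; 0 -0 24 -12 2 2 -1; 0 -0 30 -15 2 2 -1; 0 -0 36 -19 1 2 -1; 0 -0 42 -22 0 2 -1; 0 -0 48 -25 -1 2 -1
```

>>> {"name": "send_rows", "arguments": {"rows": "0 0 6 -4 -1 1 -1; 0 0 12 -7 0 1 -1; 0 0 18 -10 1 1 -1; 0 0 24 -13 2 1 -1; 0 0 30 -16 2 1 -1; 0 0 36 -20 1 1 -1; 0 0 42 -23 0 1 -1; 0 0 48 -26 -1 1 -1"}}

```text
time: 21.08
eef_pos: [0.5467, -0.0559, 0.0563]
tcp_rot: [0.982, 0.189, 0.003, 0.002]
contact_force: [2.8, 1.0, -0.6]
opening: -0.002
finger_force: 1.3
```

```bash
python3 - <<'E'
from h import *
s=ctrl.get_state();print(s["contact_force"])
plan([pose(t,28,14,33) for t in (167,173,180,187,194,201,207,213)])
E
```

```text
[ 2.76488225  0.96159951 -0.62612774]
0 -0 6 -3 -0 1 -1; 0 -0 12 -6 1 1 -1; 0 -0 19 -10 1 1 -1; 0 -0 26 -14 2 1 -1; 0 -0 33 -17 1 1 -1; 0 -0 40 -21 1 1 -1; 0 -0 46 -24 -0 1 -1; 0 -0 52 -27 -1 1 -1
```

>>> {"name": "send_rows", "arguments": {"rows": "0 0 6 -4 0 1 -1; 0 0 12 -7 1 1 -1; 0 0 19 -11 1 1 -1; 0 0 26 -15 2 1 -1; 0 0 33 -18 1 1 -1; 0 0 40 -22 1 1 -1; 0 0 46 -25 0 1 -1; 0 0 52 -28 -1 1 -1"}}

```text
time: 22.08
eef_pos: [0.5208, -0.066, 0.0558]
tcp_rot: [0.965, -0.261, 0.004, 0.0]
contact_force: [3.1, 0.5, 1.1]
opening: 0.002
finger_force: 1.3
```

>>> {"name": "send_rows", "arguments": {"rows": "0 0 0 5 0 0 -1; 0 0 0 6 0 -33 -1; 0 0 0 6 0 -66 -1; 0 0 -10 3 -3 -66 -1; 0 0 -20 0 -6 -66 -1; 0 0 -30 -2 -10 -66 -1; 0 0 -40 -5 -13 -66 -1; 0 0 -50 -7 -16 -66 -1"}}

```text
time: 23.08
eef_pos: [0.5201, -0.0473, 0.1196]
tcp_rot: [0.984, 0.178, 0.0, 0.0]
contact_force: [-0.6, 0.6, 0.5]
opening: -0.002
finger_force: 0.0
```

>>> {"name": "send_rows", "arguments": {"rows": "0 0 -10 1 -4 0 -1; 0 0 -20 2 -8 0 -1; 0 0 -30 3 -12 -1 -1; 0 0 -40 4 -16 -1 -1; 0 0 -50 5 -20 -1 -1; 0 0 -60 6 -24 -1 -1; 0 0 -70 7 -27 -2 -1; 0 0 -80 8 -31 -2 -1"}}

```text
time: 24.08
eef_pos: [0.5171, -0.0155, 0.1217]
tcp_rot: [0.64, 0.769, 0.0, 0.0]
contact_force: [0.2, 0.6, 0.2]
opening: 0.002
finger_force: 0.0
```

```bash
python3 - <<'E'
from h import *
s=ctrl.get_state();print(s["qpos"][5])
plan([pose(34,33,21,h) for h in (100,65,33)])
E
```

```text
-0.40881022341061907
0 0 -49 20 8 -0 -1; 0 0 -49 20 8 35 -1; 0 0 -49 20 8 67 -1
```

>>> {"name": "send_rows", "arguments": {"rows": "0 0 -10 4 2 0 -1; 0 0 -20 8 4 0 -1; 0 0 -30 12 5 0 -1; 0 0 -40 16 7 0 -1; 0 0 -49 20 8 0 -1; 0 0 -49 20 8 0 -1; 0 0 -49 20 8 35 -1; 0 0 -49 20 8 67 -1"}}

```text
time: 25.08
eef_pos: [0.5216, 0.0055, 0.0539]
tcp_rot: [0.268, 0.964, -0.0, 0.001]
contact_force: [-0.3, -1.0, 0.5]
opening: -0.0
finger_force: 0.0
```

>>> {"name": "send_rows", "arguments": {"rows": "0 0 0 0 0 0 -1; 0 0 0 -5 -2 0 -1; 0 0 2 -8 -5 0 -1; 0 0 7 -11 -4 0 -1; 0 0 13 -14 -3 0 -1; 0 0 19 -17 -2 0 -1; 0 0 25 -20 -2 0 -1; 0 0 31 -23 -2 0 -1"}}

```text
time: 26.08
eef_pos: [0.5405, -0.0076, 0.0554]
tcp_rot: [0.517, 0.856, 0.001, 0.001]
contact_force: [-0.3, 2.5, -0.9]
opening: -0.005
finger_force: 1.0
```

>>> {"name": "send_rows", "arguments": {"rows": "0 0 6 -3 0 1 -1; 0 0 12 -6 1 1 -1; 0 0 18 -9 2 1 -1; 0 0 24 -12 2 1 -1; 0 0 30 -15 2 1 -1; 0 0 36 -19 2 1 -1; 0 0 42 -22 1 1 -1; 0 0 48 -25 0 1 -1"}}

```text
time: 27.08
eef_pos: [0.5533, -0.03, 0.0548]
tcp_rot: [0.82, 0.572, 0.002, 0.002]
contact_force: [1.8, 1.6, -0.3]
opening: 0.0
finger_force: 1.1
```

```bash
python3 - <<'E'
from h import *
plan([pose(t,28,14,33) for t in (119,125,131,137,143,149,155,161)])
E
```

```text
0 -0 6 -3 2 -0 -1; 0 -0 12 -6 3 -0 -1; 0 -0 18 -9 3 -0 -1; 0 -0 24 -12 4 -0 -1; 0 -0 30 -16 4 -0 -1; 0 -0 36 -19 3 -0 -1; 0 -0 42 -22 3 -0 -1; 0 -0 48 -25 2 -0 -1
```

>>> {"name": "send_rows", "arguments": {"rows": "0 0 6 -3 1 0 -1; 0 0 12 -6 2 0 -1; 0 0 18 -9 3 0 -1; 0 0 24 -12 4 0 -1; 0 0 30 -16 4 0 -1; 0 0 36 -19 3 0 -1; 0 0 42 -22 3 0 -1; 0 0 48 -25 2 0 -1"}}

```text
time: 28.08
eef_pos: [0.5467, -0.0545, 0.0549]
tcp_rot: [0.982, 0.189, 0.002, 0.001]
contact_force: [2.0, 1.2, -0.9]
opening: -0.002
finger_force: 1.0
```

```bash
python3 - <<'E'
from h import *
plan([pose(t,28,14,33) for t in (165,169,173,176,179,180)])
E
```

```text
0 -0 4 -2 0 -0 -1; 0 -0 8 -4 1 -0 -1; 0 -0 12 -6 2 -0 -1; 0 -0 15 -8 2 -0 -1; 0 -0 18 -10 3 -0 -1; 0 -0 19 -10 3 -0 -1
```

>>> {"name": "send_rows", "arguments": {"rows": "0 0 4 -3 0 0 -1; 0 0 8 -5 1 0 -1; 0 0 12 -7 2 0 -1; 0 0 15 -9 2 0 -1; 0 0 18 -11 3 0 -1; 0 0 19 -11 3 0 -1; 0 0 19 -11 3 0 -1"}}

```text
time: 28.95
eef_pos: [0.5386, -0.0613, 0.0551]
tcp_rot: [1.0, 0.026, 0.004, 0.001]
contact_force: [5.5, 1.7, -0.9]
opening: 0.001
finger_force: 2.5
```

>>> {"name": "send_rows", "arguments": {"rows": "0 0 0 -1 0 0 -1; 0 0 0 -1 0 0 -1; 0 0 0 -1 0 0 -1"}}

```text
time: 29.32
eef_pos: [0.5385, -0.0613, 0.0552]
tcp_rot: [1.0, 0.026, 0.005, 0.001]
contact_force: [6.9, 2.1, -2.2]
opening: 0.0
finger_force: 3.7
```

>>> {"name": "send_rows", "arguments": {"rows": "0 0 0 -1 0 0 -1; 0 0 0 -1 0 0 -1; 0 0 0 -1 0 0 -1"}}

```text
time: 29.7
eef_pos: [0.5384, -0.0613, 0.0553]
tcp_rot: [1.0, 0.026, 0.006, 0.001]
contact_force: [9.3, 3.5, -4.6]
opening: 0.001
finger_force: 5.0
```

The nut is at its stop: force rises with no motion, and the finger sits at the geometry for wings along y. I retreat and check.

>>> {"name": "send_rows", "arguments": {"rows": "0 0 0 7 0 0 -1; 0 0 0 8 0 0 -1; 0 0 0 8 0 -35 -1; 0 0 0 8 0 -80 -1; 0 0 0 8 0 -130 -1; 0 0 0 8 0 -170 -1; 0 0 0 8 40 -170 -1; 0 0 0 8 90 -170 -1"}}

```text
time: 30.7
eef_pos: [0.5465, -0.1508, 0.2242]
tcp_rot: [1.0, 0.028, 0.0, 0.0]
contact_force: [-0.0, 0.1, -0.1]
opening: 0.002
finger_force: 0.0
```

>>> {"name": "send_rows", "arguments": {"rows": "0 0 0 0 50 0 -1; 0 0 0 0 100 0 -1; 0 0 0 0 150 0 -1; 0 0 0 0 150 0 -1"}}

```text
time: 31.2
eef_pos: [0.5536, -0.3034, 0.2226]
tcp_rot: [1.0, 0.025, -0.001, 0.0]
contact_force: [0.6, 0.8, 0.5]
opening: 0.002
finger_force: 0.0
```

```bash
python3 - <<'E'
from h import *
p=ctrl.read_camera("top");q=ctrl.read_camera("side")
A=cv2.resize(cv2.convertScaleAbs(p["color"][165:300,240:375],alpha=1.5),(400,400),interpolation=cv2.INTER_CUBIC)
B=cv2.resize(cv2.convertScaleAbs(q["color"][140:220,240:320],alpha=1.3),(400,400),interpolation=cv2.INTER_CUBIC)
cv2.imwrite("pics/c8.png",cv2.cvtColor(np.hstack([A,B]),cv2.COLOR_RGB2BGR))
for nm,w in (("nut",np.r_[F(0,0),.07]),("w+",np.r_[F(0,38),.07]),("w-",np.r_[F(0,-38),.07]),("pin",np.r_[F(66,0),.065])): print(nm,((proj(p,w)-[240,165])*400/135).round(),((proj(q,w)-[240,140])*5).round())
E
```

```text
nut [182. 254.] [334. 116.]
w+ [120. 256.] [334. 169.]
w- [243. 252.] [334.  66.]
pin [175. 148.] [202. 113.]
```

View pics/c8.png

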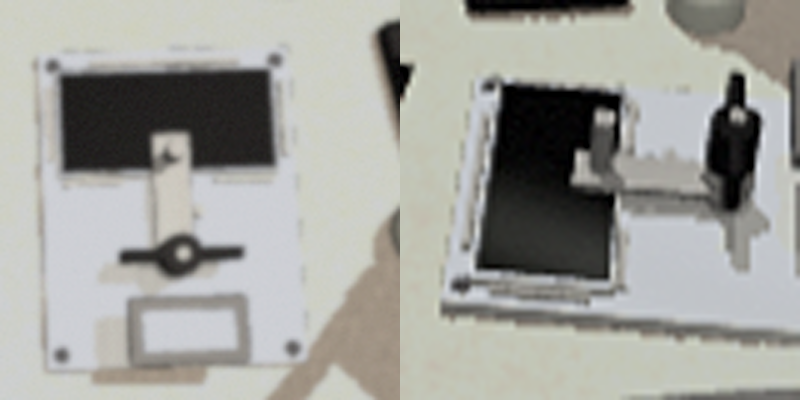

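The top view shows the wings along fixture y, with ends at (120,257) and (243,253) against predicted (120,256) and (243,252). The arm points along +x, its pin near (170,155) over the phone's edge, and the phone hasn't moved. I'm handing in.

```bash
python3 -c "
from plant import ctrl
print(ctrl.sign_off())"
```

```text
the job is handed in; nothing more can be done
None
```

The clamp arm is at its stop over the phone, the wing nut is turned clockwise to its stop, and the job was handed in at about 31 s; the first push at the pin passed over it without contact and was repeated lower.

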